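# Hang the meat mallet in its ring stand

## Task

Lift the small meat mallet out of the steel draining beaker and lower it handle-first down through the ring of the ring stand. The square neck under its head only drops into the square socket hidden inside the ring when it is turned the right way, so feel for it by turning with light downward pressure, and let go once the head sits flat on the ring. Be gentle with the stand: never push its sprung ring down by more than about 7 mm (about 18 N), do not force the neck when it binds, and leave the salt shaker, lemon, onion and kitchen timer where they are.

Things in the scene. Friction and masses are not known exactly. Their poses are not given: they have to be found in the camera images.
- mallet_head (a point): Small wooden meat mallet hanging head up in the beaker, about 0.3 kg. Point: centre of its head, a block 64 mm long (own x; metal striking faces at the ends make it 72 mm overall), 44 mm wide (own y; grasp across this), 52 mm tall (own z, up). Everything below the head is centred on this z.
- mallet_shoulder (a point): Centre of the flat underside of the mallet's head, 26 mm below the head's centre; same axes. From here a square steel neck, 22 x 22 mm with sides parallel to the head's x and y, runs 22 mm down; its lower edge has a 1.2 mm bevel. Below it is the round wooden handle, at most 18 mm thick, 90 mm long.
- mallet_foot (a point): Lower, rounded end of the mallet's handle, 112 mm below the underside of the head; same axes.
- beaker_rim (a point): Centre of the mouth, at rim level, of a fixed upright steel draining beaker, 51 mm outside and 44 mm inside diameter, 122 mm tall, with a 72 mm wide foot. The mallet's head rests on this rim, its neck and handle hang inside.
- ring_rim (a point): Centre of the flat top rim of the stand's ring, z up: a steel collar 54 mm outside diameter, 24 mm tall, rim about 135 mm above the worktop. The top 10 mm of the bore is round, 35 mm wide. The ring rides on a vertical spring of about 2.5 N per mm, can sink 12 mm and rises again when unloaded. When home, the underside of the mallet's head rests on this rim.
- socket_mouth (a point): Centre of the top of the socket inside the ring, 10 mm below the rim: a 24.5 mm square hole, 12 mm deep. Its turn about the vertical differs every time, is NOT given by this pose and must be felt for; it repeats every 90 degrees and admits the neck within about 6 degrees. Too stiff to be turned by the mallet. Until found, the neck stands here, the head's underside 12 mm above the rim.
- stand: Fixed stand under the ring; origin on the worktop on the ring's axis, 134 mm below the unloaded rim. Dark steel base plate 150 x 110 x 12 mm (reaching 55 mm to its -x, 95 mm to its +x) and an 18 mm steel post 68 mm from the ring's axis on its +x side, carrying the ring. Below the ring the way is clear down to the base plate.
- salt_shaker: Bystander: glass salt shaker, 44 mm across, 90 mm tall, origin under its centre.
- lemon: Bystander: lemon, 78 x 55 x 56 mm, origin under its centre.
- onion: Bystander: onion, 83 mm across, 94 mm tall, origin under its centre.
- kitchen_timer: Bystander: round kitchen timer, 64 mm across, 54 mm tall, origin under its centre.

How it is judged (in metres and radians):
On the way, in this order (a step that is already met when the one before it is completed fails the run):
1. the mallet is lifted clear of the beaker, its handle's end above the rim (z of mallet_foot in the frame of beaker_rim above 0.005 m), for 0.1 s.
2. the mallet's handle is down through the ring (z of mallet_foot in the frame of ring_rim below -0.09 m and horizontal distance between mallet_foot and ring_rim below 0.015 m), for 0.1 s.
At the end, for the whole second after the job is handed in: The mallet hangs upright (within 0.06 rad) and still, handle down, in the ring of the stand, let go, with the underside of its head on the ring's rim (within 3 mm) and centred (within 4 mm) (z of mallet_shoulder in the frame of ring_rim below 0.003 m and z of mallet_foot in the frame of ring_rim below -0.105 m and horizontal distance between mallet_shoulder and ring_rim below 0.004 m and angle between mallet_head's own z axis and vertical below 0.06 rad and linear speed of mallet below 0.02 m/s); the robot touches nothing.
It fails at once if the sprung ring is pushed down more than 8 mm (about 20 N) (z of ring_rim in the frame of stand below 0.1265 m).
It fails at once if the stand is knocked, pushed or wedged with more than 40 N (contact force between anything else and stand above 40 N).
It fails at once if a bystander (salt shaker, lemon, onion, kitchen timer) is moved more than 25 mm (distance of any of salt_shaker, lemon, onion, kitchen_timer from where it was at the start of the episode above 0.025 m).
It also fails if it takes over 61 s, if anything falls off the work surface, if the arm or the gripper's body presses on something with over 40 N, if the wrist force passes 120 N, or if a joint passes its speed limit or range.

## Robot

A 6-joint arm with a two-finger parallel gripper is mounted at the origin on a cart in front of the work surface, level with it; the furniture and walls round the work are solid. World frame = base frame: x ahead of the robot, y to its left, z up, the work surface at z = 0. Lengths are in mm, angles in rad, forces in N, time in s.
With the tool pointing down it reaches from about 325 to 775 mm from the base axis. Payload 5.5 kg.
Tool frame: the origin (TCP) lies midway between the tips of the shut fingers; the grasp point (between the pads) lies 19 mm behind it; z points along the fingers, y is the line along which they close (so a half turn about z gives the same grasp; the last joint's range is limited). The gripper opens to 85 mm and grips with 20 to 120 N. Pads are 22 mm wide; open, the fingers measure 114 mm over their backs; the gripper's body (76 mm by 85 mm) begins 54 mm behind the grasp point. The pads swing forward as they close: fully open they stand 13 mm farther back than shut.
Start: joints at [-1.382, 0.091, 1.231, -0, 1.82, -0.057], TCP at [145.998, -581.98, 231.275] pointing down, gripper open.
Joint ranges: [-2.87, 2.87], [-0.86, 2.18], [0.17, 2.46], [-1.51, 4.65], [0.06, 2.69], [-2.65, 2.65]. Speed limits (rad/s): [2.57, 2.57, 3.01, 3.14, 3.14, 3.14].

## Interface

Orientations are given as a rotation vector (axis times angle).
In Python, from cell import status, cams, env, models gives the robot as it stands.
- The arm moves only by the tool jog_arm, never from a script. Its argument "commands" is one flat list of numbers, 7 for each row, row after row: the closure in counts, from 0 (fully open) to 255 (shut), then the shift along the tool's x, y, z normalised to -1 to 1, where 1 is 1 m, then the turn, a rotation vector about the tool's x, y, z normalised to -1 to 1, where 1 is 180 degrees. A call has 1 to 5 rows; each row is the pose to reach, as a shift and turn from the pose commanded when the call began, along the tool's axes at that moment, turning the shorter way round; what a row does not reach only later rows make up. A row lasts 1/10 s, in which the tool goes at most 50 mm and 8.59 degrees, less where a joint would pass 70% of its speed; a pose out of reach is approached as far as the arm can. A call with a number of a shift or a turn outside -1 to 1 is refused whole. A call with a gripper value outside its range is refused whole. The fingers move at their own pace and stop on an object; the grip force is fixed at half the most. Time passes only in rows, so rows that repeat a pose let the fingers close. It gives the time, the measured TCP pose, the force, the opening and the grip force at its end, in the units of the state.
- status.get_state(): the state, without advancing time (a new reading comes with each control period).
- cams.snapshot(name): name is "side" or "top"; returns a dict with "image" (384x512x3 uint8, blue, green, red), "depth" (384x512 float32, mm along the optical axis (not along the pixel's ray), 0 where there is no reading), "K" (3x3 intrinsics, pixels), "origin" and "attitude" of the camera in the world. Camera axes: x right, y down, z forward; pixel columns grow to the right and rows downward; lengths in mm; the calibration is good to about 2 mm. A picture is of the moment at which its call begins.
- env.sign_off(): hands the job in; it is judged then, once.
Trained networks look in the newest picture that a camera, given by its name, has taken for a name from the list of things; names that differ only in an ending like _2 or _b are one class to them, and where a whole thing is asked for, a point or a joint stands for the part that bears it (a point fixed in the world has none). Each returns a list of dicts, best first, with "p" (0 to 1); they miss things now and then, are a little off and sometimes report something else, mostly with a low value. They report only what shows in the picture. A call takes as long as a camera call.
- models.spot_in(camera, target): "centre" ([column, row] in pixels, amid what is visible of it).
- models.cut_out(camera, target): "mask" (384x512 bool, what is visible of it) and "centre" ([column, row] in pixels, amid what is visible of it).
- models.place_of(camera, target): "centre" ([column, row] in pixels: a listed point, or the origin of a listed thing).
The state is a dict: "time_s": time; "q": joint angles; "dq": joint speeds; "effort": joint torques, N m; "position": TCP position; "tool_rot": TCP orientation; "wrist_force": force on the tool from outside, world axes, zero at the start; "moment": the same for the moment, N m; "grip_width": finger opening in mm; "finger_force": force on a finger pad.
Only numpy, scipy, OpenCV 4.12 (cv2) and the standard library are available. Lean on these libraries where they do the work, as an engineer would, in place of code of your own. Each camera call takes 0.05 s, during which the arm holds its last target. There are 200 camera calls.

## Working session

There is one attempt and no reset: what is moved stays moved. The work goes in short steps, Python scripts to look and compute and a tool call to move; the robot and the scene stay as the last step left them, time stands still between calls to the robot, and variables do not carry over. Pictures are saved under pics/ and viewed, at most 10 in all, crops included, and the job is handed in when it is done.

Besides the shell and the picture viewer there is one more tool, called after ">>>" by a JSON object that holds its "op" and its "data". jog_arm: Moves the arm, as the interface text tells. Its arguments: {"type":"object","properties":{"commands":{"type":"array"}},"required":["commands"]}

```bash
ls; mkdir -p pics
cat > h.py <<'E'
import numpy as np, cv2
from scipy.spatial.transform import Rotation as R
from cell import status, cams, env, models
def cam(s):
    K=np.array(s["K"]);o=np.array(s["origin"],float);a=np.array(s["attitude"],float)
    if a.shape==(3,3): M=a
    else: M=R.from_rotvec(a.ravel()).as_matrix()
    return K,o,M
def ray(s,px):
    K,o,M=cam(s);d=M@np.linalg.solve(K,[px[0],px[1],1.]);return o,d
def at_z(s,px,z):
    o,d=ray(s,px);return o+d*(z-o[2])/d[2]
def cloud(s,mask=None):
    K,o,M=cam(s);D=s["depth"];m=D>0
    if mask is not None:m&=mask
    v,u=np.nonzero(m);p=np.stack([u,v,np.ones_like(u)]).astype(float)
    return (M@(np.linalg.solve(K,p)*D[v,u])).T+o
def tri(s1,p1,s2,p2):
    A=[];b=[]
    for s,p in((s1,p1),(s2,p2)):
        o,d=ray(s,p);d/=np.linalg.norm(d);P=np.eye(3)-np.outer(d,d);A.append(P);b.append(P@o)
    return np.linalg.solve(A[0]+A[1],b[0]+b[1])
E
python3 - <<'E'
from h import *
S={}
for n in("side","top"):
    s=S[n]=cams.snapshot(n);cv2.imwrite(f"pics/{n}0.png",s["image"])
    print(n,s["origin"],s["attitude"],np.array(s["K"]).tolist())
for t in["mallet_head","mallet_shoulder","beaker_rim","ring_rim","stand","salt_shaker","lemon","onion","kitchen_timer"]:
    c={}
    for n in S:
        r=models.place_of(n,t)
        if r:c[n]=r[0]["centre"];print(t,n,np.round(r[0]["centre"],1),round(r[0]["p"],2))
    if len(c)==2:print("   ",tri(S["side"],c["side"],S["top"],c["top"]).round(1))
print(status.get_state())
E
```

```text
pics
side [ 177.21281918  949.27057603 1023.65441914] [-0.51455682  2.72555694 -1.1812771 ] [[485.52654558903185, 0.0, 254.95256889381668], [0.0, 485.52654558903185, 198.62071686521458], [0.0, 0.0, 1.0]]
top [ 467.35130198   41.07608352 1030.14516608] [-2.17372291  2.19855036 -0.05479112] [[376.35751533142906, 0.0, 255.36764866105594], [0.0, 376.35751533142906, 197.8065771610961], [0.0, 0.0, 1.0]]
mallet_head side [245.7 204.6] 0.94
mallet_head top [225.  207.6] 0.57
    [499.7 120.3 163. ]
mallet_shoulder side [244.4 213.9] 0.64
mallet_shoulder top [222.9 204. ] 0.78
    [505.2 126.6 133.8]
beaker_rim side [245.  214.3] 0.77
beaker_rim top [224.1 205.8] 0.64
    [502.6 124.5 131.1]
ring_rim side [292.9 131. ] 0.75
stand side [285.6 160.9] 0.55
stand top [368.2 206.3] 0.83
    [ 504.3 -247.2   30. ]
salt_shaker side [231.7 195.3] 0.69
salt_shaker top [290.3 168.8] 0.76
    [609.  -43.9  15.2]
lemon side [232.3 314.8] 0.82
lemon top [152.9 228.2] 0.96
    [450.2 333.8  -4.5]
onion side [170.  302.4] 0.67
onion top [141.7 169.3] 0.85
    [609.5 362.6   2.4]
kitchen_timer side [300.9 218.2] 0.61
kitchen_timer top [292.1 246.1] 0.69
    [394.  -48.7  -6.2]
{'time_s': 1.0, 'q': array([-1.38170470e+00,  9.10548792e-02,  1.23074216e+00, -3.34849871e-05,
        1.81983165e+00, -5.66954235e-02]), 'dq': array([-5.05106880e-06, -2.49761951e-03,  6.76301183e-04,  1.01802298e-03,
        8.38569945e-04, -7.56449265e-04]), 'effort': array([ 3.27572361e-04, -4.58481181e+01, -4.18100703e+01, -1.56375304e-04,
        7.21434226e-04,  3.52185293e-05]), 'position': array([ 145.97952825, -581.95682892,  231.27841772]), 'tool_rot': array([-3.11786708e+00, -3.85093295e-01,  5.46079684e-05]), 'wrist_force': array([ 0.08775371, -0.83732194,  0.22326353]), 'moment': array([ 0.03578954, -0.01433463, -0.02423495]), 'finger_force': 0.0, 'grip_width': 85.27431421921892}
```

Run:
```python
import cv2,numpy as np
a=cv2.imread("pics/side0.png");b=cv2.imread("pics/top0.png")
c=cv2.resize(b[160:260,190:290],(400,400),interpolation=cv2.INTER_CUBIC);d=cv2.resize(b[150:250,330:430],(400,400),interpolation=cv2.INTER_CUBIC)
cv2.imwrite("pics/m.png",np.hstack([c,d]))
cv2.imwrite("pics/m2.png",a)
```

```text
(no output)
```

View pics/m.png

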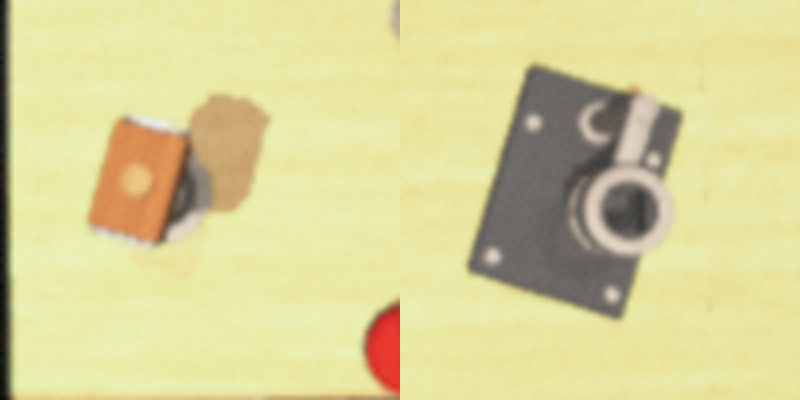

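View pics/side0.png

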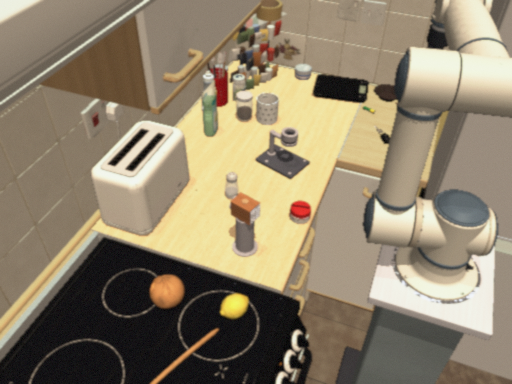

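Run:
```python
from h import *
s=cams.snapshot("top");s2=cams.snapshot("side")
for n,S in(("top",s),("side",s2)):
  for t in("mallet_head","ring_rim","stand"):
    r=models.cut_out(n,t)
    for q in r[:2]:
        P=cloud(S,q["mask"]);print(n,t,round(q["p"],2),np.round(q["centre"]),q["mask"].sum(),np.percentile(P,[2,50,98],axis=0).round(1).tolist())
        if t=="mallet_head":
            zt=np.percentile(P[:,2],95);T=P[P[:,2]>zt-8][:,:2].astype(np.float32);print("rect",cv2.minAreaRect(T))
            T=P[(P[:,2]>150)]; print(len(T),T.mean(0))
# ring top from all cloud
for n,S in(("top",s),("side",s2)):
    P=cloud(S);m=(abs(P[:,0]-504)<60)&(abs(P[:,1]+247)<60)&(P[:,2]>118)&(P[:,2]<150)
    Q=P[m];print(n,"ring",len(Q),Q.min(0),Q.max(0),np.median(Q,0))
    if len(Q)>5: print(cv2.minEnclosingCircle(Q[:,:2].astype(np.float32)))
```

```text
top mallet_head 0.94 [225. 206.] 575 [[473.5, 95.4, 154.2], [505.5, 118.8, 172.9], [537.9, 143.8, 176.3]]
rect ((505.45294189453125, 120.75060272216797), (43.28981018066406, 68.00860595703125), 74.03938293457031)
562 [505.08857484 119.61322583 172.29334331]
top ring_rim 0.72 [389. 204.] 354 [[483.4, -309.0, 10.9], [505.7, -264.2, 132.1], [531.4, -237.0, 136.3]]
top ring_rim 0.57 [373. 197.] 2275 [[454.3, -328.3, 7.5], [521.3, -259.6, 12.6], [598.4, -207.2, 134.7]]
top stand 0.66 [372. 197.] 2350 [[451.5, -330.2, 5.9], [521.9, -260.3, 12.5], [600.4, -207.5, 134.7]]
side mallet_head 0.56 [243. 208.] 720 [[468.3, 99.2, 122.3], [500.6, 135.0, 167.3], [540.5, 151.0, 177.8]]
rect ((505.78515625, 122.88348388671875), (47.37809371948242, 69.57225036621094), 73.45096588134766)
506 [501.59406572 129.51052556 169.67051304]
side ring_rim 0.72 [292. 134.] 228 [[482.3, -285.8, 111.7], [507.9, -253.4, 130.1], [530.7, -234.9, 138.3]]
side stand 0.75 [280. 154.] 1474 [[452.8, -325.5, 3.1], [520.4, -262.8, 15.1], [601.9, -203.8, 136.1]]
top ring 339 [ 481.49625278 -290.3951744   118.08221946] [ 533.91449095 -236.31872435  138.39755529] [ 507.87754464 -263.84021501  132.55385356]
((507.9003601074219, -263.39306640625), 27.345685958862305)
side ring 200 [ 481.0598248  -288.18681214  118.19817786] [ 534.65772402 -228.89024088  139.49440763] [ 506.77752843 -256.83861334  131.79346199]
((505.47174072265625, -259.6394348144531), 31.131563186645508)
```

Side view: mallet at about (245,210) px, stand at (290,135), and bystanders clear of the straight path. From the top depth, the mallet axis is near (505,121) with its long axis at -16°. The ring is near (508,-263). I'll set off toward the mallet, turning 30°.

>>> {"op": "jog_arm", "data": {"commands": [0, 0.158, -0.181, 0, 0, 0, 0.167, 0, 0.158, -0.181, 0, 0, 0, 0.167, 0, 0.158, -0.181, 0, 0, 0, 0.167, 0, 0.158, -0.181, 0, 0, 0, 0.167, 0, 0.158, -0.181, 0, 0, 0, 0.167]}}

```text
time_s: 1.9
position: [255.9, -365.8, 231.5]
tool_rot: [3.11, -0.439, 0.001]
wrist_force: [0.9, -0.3, 0.7]
grip_width: 85.0
finger_force: 0.0
```

>>> {"op": "jog_arm", "data": {"commands": [0, 0.047, -0.236, 0, 0, 0, 0, 0, 0.047, -0.236, 0, 0, 0, 0, 0, 0.047, -0.236, 0, 0, 0, 0, 0, 0.047, -0.236, 0, 0, 0, 0, 0, 0.047, -0.236, 0, 0, 0, 0]}}

```text
time_s: 2.4
position: [366.0, -151.7, 231.7]
tool_rot: [3.111, -0.435, 0.002]
wrist_force: [0.8, -0.5, 0.3]
grip_width: 85.4
finger_force: 0.0
```

>>> {"op": "jog_arm", "data": {"commands": [0, 0.047, -0.236, 0, 0, 0, 0, 0, 0.047, -0.236, 0, 0, 0, 0, 0, 0.047, -0.236, 0, 0, 0, 0, 0, 0.047, -0.236, 0, 0, 0, 0, 0, 0.047, -0.236, 0, 0, 0, 0]}}

```text
time_s: 2.9
position: [476.1, 62.6, 231.4]
tool_rot: [-3.111, 0.434, -0.001]
wrist_force: [-0.4, -0.3, 0.2]
grip_width: 85.2
finger_force: 0.0
```

>>> {"op": "jog_arm", "data": {"commands": [0, 0.0135, -0.068, 0, 0, 0, 0, 0, 0.0135, -0.068, 0, 0, 0, 0, 0, 0.0135, -0.068, 0, 0, 0, 0, 0, 0.0135, -0.068, 0, 0, 0, 0]}}

```text
time_s: 3.3
position: [507.0, 121.6, 231.1]
tool_rot: [3.111, -0.435, -0.001]
wrist_force: [-0.2, 0.6, -0.3]
grip_width: 85.3
finger_force: 0.0
```

>>> {"op": "jog_arm", "data": {"commands": [0, -0.001, 0, 0.05, 0, 0, 0, 0, -0.001, 0, 0.09, 0, 0, 0, 0, -0.001, 0, 0.104, 0, 0, 0, 0, -0.001, 0, 0.104, 0, 0, 0]}}

```text
time_s: 3.7
position: [504.8, 120.6, 125.3]
tool_rot: [3.109, -0.439, -0.006]
wrist_force: [-0.2, 0.1, -0.3]
grip_width: 85.4
finger_force: 0.0
```

>>> {"op": "jog_arm", "data": {"commands": [255, 0, 0, 0, 0, 0, 0, 255, 0, 0, 0, 0, 0, 0, 255, 0, 0, 0, 0, 0, 0, 255, 0, 0, 0, 0, 0, 0, 255, 0, 0, 0, 0, 0, 0]}}

```text
time_s: 4.2
position: [507.4, 121.9, 129.9]
tool_rot: [-3.11, 0.437, -0.007]
wrist_force: [-0.9, -0.8, 6.5]
grip_width: 43.6
finger_force: 62.0
```

>>> {"op": "jog_arm", "data": {"commands": [255, 0, 0, -0.04, 0, 0, 0, 255, 0, 0, -0.08, 0, 0, 0, 255, 0, 0, -0.12, 0, 0, 0, 255, 0, 0, -0.16, 0, 0, 0, 255, 0, 0, -0.16, 0, 0, 0]}}

```text
time_s: 4.7
position: [507.5, 122.1, 294.5]
tool_rot: [-3.108, 0.436, -0.016]
wrist_force: [-0.5, 0.3, -1.8]
grip_width: 43.4
finger_force: 62.5
```

Run:
```python
from h import *
s=cams.snapshot("side");t=cams.snapshot("top")
cv2.imwrite("pics/lift.png",np.hstack([cv2.resize(s["image"][100:270,160:330],(390,390)),cv2.resize(t["image"][120:290,150:320],(390,390))]))
for i in range(3):
    cams.snapshot("top");q=status.get_state();print(q["position"].round(2),q["tool_rot"].round(4),q["wrist_force"].round(2),q["moment"].round(3))
for n in("side","top"):
  for k in("mallet_foot","mallet_head","mallet_shoulder"):
    r=models.place_of(n,k);print(n,k,[(np.round(x["centre"],1),round(x["p"],2)) for x in r[:1]])
```

```text
[506.11 121.89 286.05] [ 3.1107e+00 -4.3630e-01 -2.3000e-03] [-0.03 -0.42 -2.73] [-0.008  0.017 -0.016]
[505.84 121.81 285.03] [ 3.1101 -0.4364 -0.0051] [ 0.5   0.74 -3.95] [-0.029 -0.03  -0.005]
[505.71 121.76 284.69] [ 3.1098 -0.4364 -0.0063] [-0.59  0.31 -3.97] [ 0.011 -0.038  0.056]
side mallet_foot [(array([244.2, 201.6]), 0.91)]
side mallet_head [(array([243.9, 154.2]), 0.98)]
side mallet_shoulder [(array([245. , 155.8]), 0.61)]
top mallet_foot []
top mallet_head []
top mallet_shoulder []
```

View pics/lift.png

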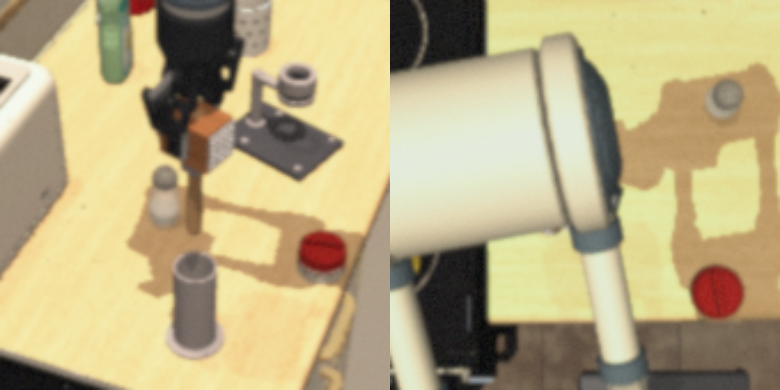

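Side crop shows the mallet lifted upright, clear of the beaker, foot near (190,232) in the crop. The stand is free. Next I carry it above the ring.

>>> {"op": "jog_arm", "data": {"commands": [255, 0.0108, 0.037, 0, 0, 0, 0, 255, 0.0215, 0.0738, 0, 0, 0, 0, 255, 0.0323, 0.1107, 0, 0, 0, 0, 255, 0.043, 0.1476, 0, 0, 0, 0, 255, 0.0538, 0.1845, 0, 0, 0, 0]}}

```text
time_s: 5.75
position: [506.9, -71.8, 287.3]
tool_rot: [-3.111, 0.436, -0.0]
wrist_force: [-0.0, 0.5, -2.6]
grip_width: 43.5
finger_force: 62.6
```

>>> {"op": "jog_arm", "data": {"commands": [255, 0.0108, 0.037, 0, 0, 0, 0, 255, 0.0215, 0.0738, 0, 0, 0, 0, 255, 0.0323, 0.1107, 0, 0, 0, 0, 255, 0.043, 0.1476, 0, 0, 0, 0, 255, 0.0538, 0.1845, 0, 0, 0, 0]}}

```text
time_s: 6.25
position: [507.9, -264.1, 287.2]
tool_rot: [-3.111, 0.437, -0.0]
wrist_force: [0.6, 1.0, -2.3]
grip_width: 43.5
finger_force: 62.6
```

Run:
```python
from h import *
for i in range(6): cams.snapshot("top")
t=cams.snapshot("top");s=cams.snapshot("side")
cv2.imwrite("pics/ab.png",np.hstack([cv2.resize(s["image"][50:180,210:340],(390,390)),cv2.resize(t["image"][140:270,310:440],(390,390))]))
for i in range(2):
    cams.snapshot("top");q=status.get_state();print(q["position"].round(2),q["tool_rot"].round(4),q["wrist_force"].round(2),q["q"].round(3))
for n,S in(("side",s),("top",t)):
  if n=="top":continue
  for k,z in(("mallet_foot",165),("mallet_shoulder",277),("mallet_head",303),("ring_rim",134)):
    cams.snapshot(n);r=models.place_of(n,k);print(n,k,[(np.round(x["centre"],1),round(x["p"],2),at_z(S,x["centre"],z).round(1)) for x in r[:1]])
P=cloud(s);m=(abs(P[:,0]-508)<50)&(abs(P[:,1]+262)<35)&(P[:,2]>150)&(P[:,2]<400)
for a in range(155,330,10):
    Q=P[m&(abs(P[:,2]-a)<5)]
    if len(Q)>3:print(a,len(Q),np.median(Q,0).round(1),Q.min(0).round(1),Q.max(0).round(1))
```

```text
[ 508.35 -261.39  287.71] [ 3.1114e+00 -4.3400e-01  1.1000e-03] [-0.79  0.23 -2.64] [-0.535  0.033  1.191  0.     1.917  1.313]
[ 508.33 -261.48  287.67] [ 3.1113e+00 -4.3410e-01  9.0000e-04] [ 0.34 -0.02 -2.86] [-0.535  0.033  1.191  0.     1.917  1.313]
side mallet_foot [(array([288.8, 125.3]), 0.72, array([ 507.8, -252.8,  165. ]))]
side mallet_shoulder [(array([291.3,  89.4]), 0.71, array([ 514.8, -274.1,  277. ]))]
side mallet_head [(array([294.4,  82.7]), 0.85, array([ 506.2, -270.6,  303. ]))]
side ring_rim [(array([289.6, 129. ]), 0.65, array([ 511.1, -277.9,  134. ]))]
175 13 [ 505.7 -256.7  175.6] [ 498.2 -262.1  170.3] [ 512.3 -251.1  178.9]
185 18 [ 504.9 -256.3  185.9] [ 497.5 -259.7  180.4] [ 514.  -252.2  189.9]
195 15 [ 506.2 -255.   196.1] [ 497.3 -259.1  190.3] [ 514.1 -251.3  199.3]
205 16 [ 503.3 -254.1  205.4] [ 497.2 -263.6  200.9] [ 513.6 -251.2  209.7]
215 17 [ 504.6 -255.2  215.4] [ 497.5 -264.7  210.8] [ 511.2 -250.1  219.8]
225 17 [ 502.2 -255.3  225.2] [ 497.2 -264.7  220. ] [ 514.6 -247.3  229.2]
235 17 [ 505.3 -256.2  233.6] [ 498.1 -259.   230. ] [ 513.4 -250.1  239.7]
245 12 [ 504.5 -254.7  242.8] [ 500.  -262.4  240.4] [ 511.2 -250.3  249.4]
255 17 [ 504.8 -255.7  253.3] [ 497.7 -261.9  250.2] [ 514.9 -248.5  260. ]
265 21 [ 505.2 -252.1  265.8] [ 494.3 -258.   261. ] [ 518.5 -243.8  269.7]
275 10 [ 509.3 -251.3  273.1] [ 496.2 -254.   270. ] [ 518.1 -244.5  275.6]
285 45 [ 501.4 -240.5  286.4] [ 471.  -265.6  280.5] [ 539.2 -230.2  289.8]
295 65 [ 493.8 -236.8  294.5] [ 467.9 -273.6  290. ] [ 545.5 -230.2  300. ]
305 81 [ 496.7 -237.4  304.2] [ 467.9 -269.4  300.2] [ 545.  -227.9  309.9]
315 80 [ 498.3 -236.4  314.8] [ 468.2 -268.2  310.2] [ 545.6 -227.3  320. ]
325 72 [ 484.6 -236.7  324.9] [ 468.  -287.1  320.3] [ 526.7 -229.3  330. ]
```

View pics/ab.png

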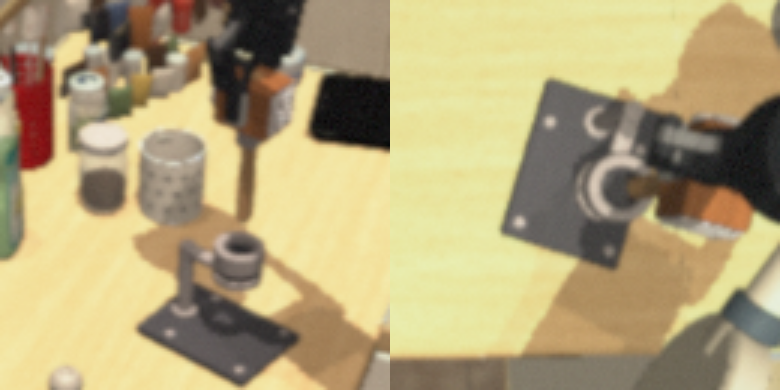

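>>> {"op": "jog_arm", "data": {"commands": [255, 0, 0.001, 0.02, 0, 0, 0, 255, 0, 0.001, 0.035, 0, 0, 0, 255, 0, 0.001, 0.042, 0, 0, 0, 255, 0, 0.001, 0.048, 0, 0, 0, 255, 0, 0.001, 0.055, 0, 0, 0]}}

```text
time_s: 7.65
position: [508.0, -263.6, 232.7]
tool_rot: [3.111, -0.437, 0.002]
wrist_force: [1.0, -0.1, -2.5]
grip_width: 43.3
finger_force: 62.8
```

>>> {"op": "jog_arm", "data": {"commands": [255, 0, 0, 0.012, 0, 0, 0, 255, 0, 0, 0.024, 0, 0, 0, 255, 0, 0, 0.036, 0, 0, 0, 255, 0, 0, 0.048, 0, 0, 0, 255, 0, 0, 0.048, 0, 0, 0]}}

```text
time_s: 8.15
position: [507.1, -263.0, 181.2]
tool_rot: [-3.109, 0.436, 0.006]
wrist_force: [0.6, 0.2, -2.6]
grip_width: 43.4
finger_force: 62.8
```

>>> {"op": "jog_arm", "data": {"commands": [255, 0.003, 0, 0, 0, 0, 0, 255, 0.006, 0, 0, 0, 0, 0, 255, 0.006, 0, 0, 0, 0, 0, 255, 0.006, 0, 0, 0, 0, 0]}}

```text
time_s: 8.55
position: [513.7, -265.3, 184.8]
tool_rot: [3.111, -0.437, 0.001]
wrist_force: [-1.2, 0.0, -1.8]
grip_width: 43.1
finger_force: 62.7
```

>>> {"op": "jog_arm", "data": {"commands": [255, -0.004, 0, 0, 0, 0, 0, 255, -0.008, 0, 0, 0, 0, 0, 255, -0.012, 0, 0, 0, 0, 0, 255, -0.012, 0, 0, 0, 0, 0, 255, -0.012, 0, 0, 0, 0, 0]}}

```text
time_s: 9.05
position: [503.0, -262.2, 185.1]
tool_rot: [3.11, -0.436, 0.006]
wrist_force: [5.1, -1.2, -2.7]
grip_width: 43.2
finger_force: 62.4
```

>>> {"op": "jog_arm", "data": {"commands": [255, 0.006, 0, 0, 0, 0, 0, 255, 0.006, 0.003, 0, 0, 0, 0, 255, 0.006, 0.006, 0, 0, 0, 0, 255, 0.006, 0.006, 0, 0, 0, 0, 255, 0.006, 0.006, 0, 0, 0, 0]}}

```text
time_s: 9.55
position: [507.0, -266.6, 183.9]
tool_rot: [-3.106, 0.432, -0.0]
wrist_force: [4.5, 8.9, -1.6]
grip_width: 43.0
finger_force: 63.1
```

>>> {"op": "jog_arm", "data": {"commands": [255, 0, -0.004, 0, 0, 0, 0, 255, 0, -0.008, 0, 0, 0, 0, 255, 0, -0.012, 0, 0, 0, 0, 255, 0, -0.012, 0, 0, 0, 0, 255, 0, -0.012, 0, 0, 0, 0]}}

```text
time_s: 10.05
position: [509.3, -258.6, 184.3]
tool_rot: [3.109, -0.438, 0.0]
wrist_force: [-0.1, -4.0, -3.7]
grip_width: 43.6
finger_force: 63.7
```

>>> {"op": "jog_arm", "data": {"commands": [255, 0.0015, 0.005, 0, 0, 0, 0, 255, 0.0015, 0.005, 0.01, 0, 0, 0, 255, 0.0015, 0.005, 0.018, 0, 0, 0, 255, 0.0015, 0.005, 0.024, 0, 0, 0, 255, 0.0015, 0.005, 0.024, 0, 0, 0]}}

```text
time_s: 10.55
position: [508.9, -262.3, 158.2]
tool_rot: [-3.11, 0.436, 0.005]
wrist_force: [-1.0, 0.2, -3.5]
grip_width: 43.4
finger_force: 64.1
```

>>> {"op": "jog_arm", "data": {"commands": [255, 0.002, 0, 0, 0, 0, 0, 255, 0.005, 0, 0, 0, 0, 0, 255, 0.005, 0, 0, 0, 0, 0, 255, 0.005, 0, 0, 0, 0, 0, 255, 0.005, 0, 0, 0, 0, 0]}}

```text
time_s: 11.05
position: [512.7, -263.7, 159.9]
tool_rot: [-3.11, 0.437, 0.008]
wrist_force: [-7.3, 2.9, -2.8]
grip_width: 43.4
finger_force: 64.1
```

>>> {"op": "jog_arm", "data": {"commands": [255, -0.005, 0, 0, 0, 0, 0, 255, -0.01, 0, 0, 0, 0, 0, 255, -0.01, 0, 0, 0, 0, 0, 255, -0.01, 0, 0, 0, 0, 0, 255, -0.01, 0, 0, 0, 0, 0]}}

```text
time_s: 11.55
position: [505.1, -261.7, 160.6]
tool_rot: [3.111, -0.436, 0.002]
wrist_force: [1.9, -0.0, -2.3]
grip_width: 43.2
finger_force: 64.1
```

>>> {"op": "jog_arm", "data": {"commands": [255, 0.005, 0, 0, 0, 0, 0, 255, 0.005, 0.005, 0, 0, 0, 0, 255, 0.005, 0.005, 0, 0, 0, 0, 255, 0.005, 0.005, 0, 0, 0, 0, 255, 0.005, 0.005, 0, 0, 0, 0]}}

```text
time_s: 12.05
position: [507.9, -267.0, 159.9]
tool_rot: [-3.11, 0.436, 0.002]
wrist_force: [-1.3, 5.3, -2.7]
grip_width: 43.4
finger_force: 64.3
```

>>> {"op": "jog_arm", "data": {"commands": [255, 0, -0.005, 0, 0, 0, 0, 255, 0, -0.01, 0, 0, 0, 0, 255, 0, -0.01, 0, 0, 0, 0, 255, 0, -0.01, 0, 0, 0, 0, 255, 0, -0.01, 0, 0, 0, 0]}}

```text
time_s: 12.55
position: [510.7, -258.7, 160.4]
tool_rot: [3.11, -0.437, -0.0]
wrist_force: [-1.5, -2.6, -3.7]
grip_width: 43.5
finger_force: 62.7
```

>>> {"op": "jog_arm", "data": {"commands": [255, -0.0012, 0.0044, 0, 0, 0, 0, 255, -0.0012, 0.0044, 0.003, 0, 0, 0, 255, -0.0012, 0.0044, 0.006, 0, 0, 0, 255, -0.0012, 0.0044, 0.009, 0, 0, 0, 255, -0.0012, 0.0044, 0.009, 0, 0, 0]}}

```text
time_s: 13.05
position: [508.7, -262.3, 151.3]
tool_rot: [3.111, -0.437, 0.001]
wrist_force: [-0.9, -1.1, 0.3]
grip_width: 43.5
finger_force: 67.4
```

>>> {"op": "jog_arm", "data": {"commands": [255, 0, 0, 0.001, 0, 0, 0, 255, 0, 0, 0.002, 0, 0, 0]}}

```text
time_s: 13.25
position: [508.8, -262.3, 150.1]
tool_rot: [3.11, -0.437, 0.002]
wrist_force: [-0.2, -1.1, 2.5]
grip_width: 43.2
finger_force: 67.5
```

>>> {"op": "jog_arm", "data": {"commands": [255, 0, 0, 0.001, 0, 0, -0.022, 255, 0, 0, 0.002, 0, 0, -0.044, 255, 0, 0, 0.002, 0, 0, -0.044]}}

```text
time_s: 13.55
position: [508.5, -262.0, 146.7]
tool_rot: [-3.134, 0.22, 0.001]
wrist_force: [0.4, -1.9, -2.9]
grip_width: 43.2
finger_force: 67.3
```

>>> {"op": "jog_arm", "data": {"commands": [255, 0, 0, 0.001, 0, 0, 0, 255, 0, 0, 0.003, 0, 0, 0, 255, 0, 0, 0.003, 0, 0, 0]}}

```text
time_s: 13.85
position: [508.5, -262.0, 143.9]
tool_rot: [-3.134, 0.222, 0.0]
wrist_force: [0.7, -2.4, -2.7]
grip_width: 43.5
finger_force: 67.3
```

>>> {"op": "jog_arm", "data": {"commands": [255, 0, 0, 0.001, 0, 0, 0, 255, 0, 0, 0.003, 0, 0, 0, 255, 0, 0, 0.003, 0, 0, 0]}}

```text
time_s: 14.15
position: [508.6, -262.1, 141.5]
tool_rot: [3.134, -0.221, 0.001]
wrist_force: [0.3, -0.8, 0.7]
grip_width: 43.4
finger_force: 67.4
```

>>> {"op": "jog_arm", "data": {"commands": [255, 0, 0, 0.001, 0, 0, 0, 255, 0, 0, 0.002, 0, 0, 0, 255, 0, 0, 0.002, 0, 0, 0]}}

```text
time_s: 14.45
position: [508.7, -262.1, 140.0]
tool_rot: [3.133, -0.221, 0.001]
wrist_force: [-1.6, -0.2, 3.7]
grip_width: 43.2
finger_force: 67.7
```

Run:
```python
from h import *
s=cams.snapshot("side")
cv2.imwrite("pics/in.png",cv2.resize(s["image"][85:165,250:330],(560,560),interpolation=cv2.INTER_CUBIC))
for i in range(3):
    cams.snapshot("top");q=status.get_state();print(q["position"].round(2),q["tool_rot"].round(4),q["wrist_force"].round(2),q["moment"].round(3))
```

```text
[ 508.7  -262.09  139.97] [ 3.1334e+00 -2.2060e-01  1.2000e-03] [-0.75 -1.19  5.09] [-0.185  0.284  0.012]
[ 508.71 -262.09  139.93] [ 3.1334e+00 -2.2070e-01  1.2000e-03] [-0.71 -0.89  4.53] [-0.154  0.354 -0.014]
[ 508.7  -262.08  139.85] [ 3.1335e+00 -2.2070e-01  1.1000e-03] [-1.37 -1.15  5.54] [-0.188  0.359 -0.035]
```

View pics/in.png

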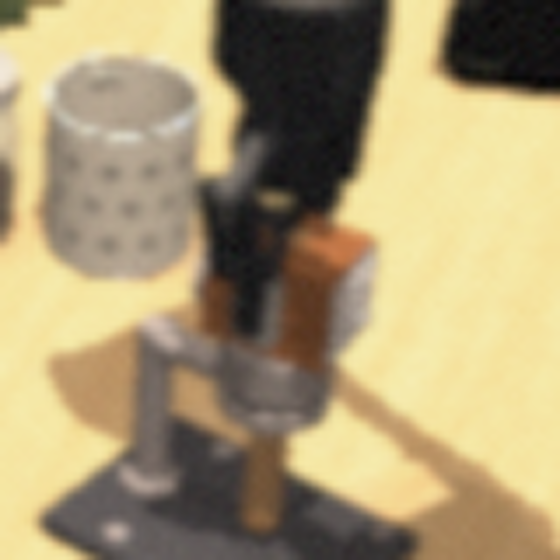

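>>> {"op": "jog_arm", "data": {"commands": [255, 0, 0, -0.001, 0, 0, 0, 255, 0, 0, -0.002, 0, 0, 0, 255, 0, 0, -0.002, 0, 0, 0]}}

```text
time_s: 14.95
position: [508.6, -262.1, 141.1]
tool_rot: [3.134, -0.221, 0.0]
wrist_force: [0.4, -2.2, 1.5]
grip_width: 43.5
finger_force: 67.8
```

>>> {"op": "jog_arm", "data": {"commands": [0, 0, 0, -0.002, 0, 0, 0, 0, 0, 0, -0.002, 0, 0, 0, 0, 0, 0, -0.002, 0, 0, 0, 0, 0, 0, -0.002, 0, 0, 0, 0, 0, 0, -0.002, 0, 0, 0]}}

```text
time_s: 15.45
position: [508.5, -261.9, 143.1]
tool_rot: [-3.134, 0.221, 0.0]
wrist_force: [-0.5, -1.0, 0.3]
grip_width: 85.2
finger_force: 0.0
```

Run:
```python
from h import *
s=cams.snapshot("side")
cv2.imwrite("pics/rel.png",cv2.resize(s["image"][85:165,250:330],(560,560),interpolation=cv2.INTER_CUBIC))
q=status.get_state();print(q["position"].round(2),q["wrist_force"].round(2),q["grip_width"])
```

```text
[ 508.55 -261.92  143.16] [-0.95  0.05 -0.28] 85.57748251286266
```

View pics/rel.png

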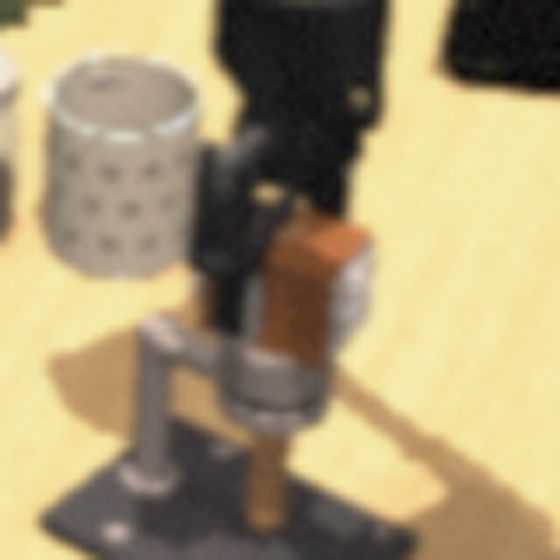

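The mallet is released and stands with its head on the ring, near (315,290) in the crop. I'll retreat straight up and check how it sits.

>>> {"op": "jog_arm", "data": {"commands": [0, 0, 0, -0.01, 0, 0, 0, 0, 0, 0, -0.04, 0, 0, 0, 0, 0, 0, -0.08, 0, 0, 0, 0, 0, 0, -0.12, 0, 0, 0, 0, 0, 0, -0.15, 0, 0, 0]}}

```text
time_s: 16.0
position: [508.6, -262.0, 297.4]
tool_rot: [3.132, -0.221, 0.005]
wrist_force: [-0.0, 0.6, -0.1]
grip_width: 85.5
finger_force: 0.0
```

>>> {"op": "jog_arm", "data": {"commands": [0, 0, -0.05, 0, 0, 0, 0, 0, 0, -0.1, 0, 0, 0, 0, 0, 0, -0.15, 0, 0, 0, 0, 0, 0, -0.2, 0, 0, 0, 0, 0, 0, -0.2, 0, 0, 0, 0]}}

```text
time_s: 16.5
position: [537.0, -58.4, 294.6]
tool_rot: [-3.133, 0.209, -0.003]
wrist_force: [-0.5, 0.2, 0.9]
grip_width: 85.5
finger_force: 0.0
```

Run:
```python
from h import *
s=cams.snapshot("side");t=cams.snapshot("top")
cv2.imwrite("pics/end.png",np.hstack([cv2.resize(a["image"][r:r+80,c:c+80],(390,390),interpolation=cv2.INTER_CUBIC) for a,r,c in((s,85,250),(t,165,345))]))
for n,S in(("side",s),("top",t)):
    P=cloud(S);m=(abs(P[:,0]-508)<50)&(abs(P[:,1]+262)<45)&(P[:,2]>165)&(P[:,2]<215)
    Q=P[m]
    if len(Q)<20: print(n,len(Q));continue
    zt=np.median(Q[Q[:,2]>np.percentile(Q[:,2],70),2]);T=Q[abs(Q[:,2]-zt)<6]
    A=np.c_[T[:,:2]-T[:,:2].mean(0),np.ones(len(T))];f=np.linalg.lstsq(A,T[:,2],rcond=None)[0]
    print(n,len(T),"top z",f[2].round(1),"slope",f[:2].round(3),cv2.minAreaRect(T[:,:2].astype(np.float32)))
print(status.get_state()["position"])
```

```text
side 192 top z 186.5 slope [0.004 0.003] ((506.46502685546875, -261.19158935546875), (48.107906341552734, 67.21207427978516), 84.20714569091797)
top 12
[536.68203484 -62.92610783 294.20092743]
```

View pics/end.png

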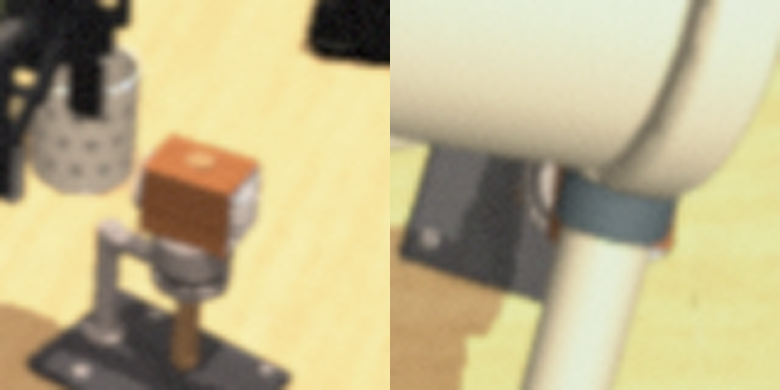

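```bash
python3 -c "
from cell import env;print(env.sign_off())"
```

```text
the job is handed in; nothing more can be done
None
```

The mallet hangs upright in the ring, let go. Its neck dropped into the socket after about 8° of turn, and its head sits flat on the rim to within the roughly 2 mm the camera can resolve. The job is handed in at about 17 s; the hand-in returned no verdict.

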